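# Hold the lathe's index plunger out

### The arm

A 6-joint arm with a two-finger parallel gripper is mounted at the origin on the work surface. World frame = base frame: x ahead of the robot, y to its left, z up, the work surface at z = 0. Lengths are in m, angles in rad, forces in N, time in s.
With the tool pointing down it reaches from about 0.3 to 0.775 m from the base axis. Payload 14.6 kg.
Tool frame: the origin (TCP) lies on the centre line of the jaws, within the pads' length; the fingertips stand env.tips_ahead ahead of it and the grasp point (between the pads) lies 3 mm ahead of it (env.tips_ahead is the distance from the TCP to the fingertips, in m); z points along the fingers, x is the direction in which the jaws open and shut, and the axes are right-handed (so a half turn about z gives the same grasp; the last joint's range is limited). The gripper opens to 85 mm and grips with 20 to 120 N. Pads are 22 mm wide; open, the fingers measure 114 mm over their backs; the gripper's body (76 mm by 85 mm) begins 54 mm behind the grasp point. The pads swing forward as they close: fully open they stand 13 mm farther back than shut.
Start: joints at [1.167, 0.3, 1.521, -0, 1.321, -0.067], TCP at [0.182, 0.519, 0.253] pointing down, gripper open.
Joint ranges: [-3.03, 3.03], [-0.79, 2.21], [0.23, 2.52], [-1.04, 4.18], [0, 3.07], [-2.55, 2.55]. Speed limits (rad/s): [2.22, 2.22, 2.57, 3.14, 3.14, 3.14].

### API

Orientations are given as a unit quaternion [w, x, y, z].
In Python, from workcell import env gives the robot as it stands.
- The arm moves only by the tool servo_tool, never from a script. Its argument "deltas" is one flat list of numbers, 7 for each row, row after row: the shift along the world's x, y, z in m, then the turn, a rotation vector about the world's x, y, z in degrees, then the gripper command: -1 is fully open, 1 is shut, values between are in proportion. A call has 1 to 5 rows; each row shifts and turns the pose as measured when the row begins; what a row does not reach is not made up. A row lasts 1/8 s, in which the tool goes at most 62.5 mm and 10.7 degrees, less where a joint would pass 70% of its speed; a pose out of reach is approached as far as the arm can. A call with a gripper value outside its range is refused whole. The fingers move at their own pace and stop on an object; "newtons" is the grip in N (left out, the last holds). Time passes only in rows, so rows that do not move let the fingers close. It gives the time, the measured TCP pose, the force and the opening at its end, in the units of the state.
- env.observe(): the state, without advancing time (a new reading comes with each control period).
- env.camera(name): name is "side" or "top" or "wrist"; returns the picture (384x512x3 uint8, red, green, blue); there is no depth.
- env.camera_params(name): a dict with "fx", "fy", "cx", "cy" (pixels), "rvec" (rotation vector, rad) and "tvec" (3), from world to camera coordinates, as OpenCV has them; the wrist camera has in their place "mount" (4x4, takes a point from camera to tool coordinates, whose origin is the TCP and whose axes are the tool frame's). Camera axes: x right, y down, z forward; pixel columns grow to the right and rows downward; lengths in m; the calibration is good to about 2 mm. A picture is of the moment at which its call begins: read the wrist's pose just before it. camera_params takes no time and is no camera call.
- env.sign_off(): hands the job in, once; it reports no verdict.
Trained networks look in the newest picture that a camera, given by its name, has taken for a name from the list of things; names that differ only in an ending like _2 or _b are one class to them, and where a whole thing is asked for, a point or a joint stands for the part that bears it (a point fixed in the world has none). Each returns a list of dicts, best first, with "conf" (0 to 1); they miss things now and then, are a little off and sometimes report something else, mostly with a low value. They report only what shows in the picture. A call takes as long as a camera call.
- env.masks_of(target, camera): "pixels" (384x512 bool, what is visible of it).
- env.landmark_of(target, camera): "centre" ([x, y, z] in m, in world coordinates, good to about 4 mm: a listed point, or the origin of a listed thing).
The state is a dict: "t": time; "joint_pos": joint angles; "qvel": joint speeds; "tau": joint torques, N m; "position": TCP position; "ee_rot": TCP orientation; "wrist_force": force on the tool from outside, world axes, zero at the start; "wrist_torque": the same for the moment, N m; "grip_width": opening from 0.0 (shut) to 1.0 (fully open).
Only numpy, scipy, OpenCV 4.12 (cv2) and the standard library are available. Lean on these libraries where they do the work, as an engineer would, in place of code of your own. Each camera call takes 0.05 s, during which the arm holds its last target. There are 200 camera calls.

### The job

I want to turn the chuck of the little wood lathe to its next index hole: slide the clear guard all the way along its track towards the tailstock and leave it open, then take the knob of the sprung index plunger on top of the headstock, pull it fully up so that its pin is clear of the hole in the index ring, and keep hold of it. Finish while still gripping the knob with the plunger held all the way out, because it springs back if you let go, and do not disturb the other things on the bench.

Things in the scene. Friction and masses are not known exactly. Their poses are not given: they have to be found in the camera images.
- lathe: small wood lathe on a plywood baseboard (365 x 490 x 18 mm), fixed. Origin on the bench top under the spindle nose (chuck-side face of the headstock); spindle along y, 130 mm up; x points away from the operator. Headstock y = 0 to 75 mm (top 175 mm), belt cover to y = 107 (185 mm high), chuck and work y = -18 to -113, tailstock to y = -345; motor behind, speed box in front, below 145 mm.
- guard (a joint): travel of the clear guard hood along its two tracks towards the tailstock (lathe's -y): 0 = shut over chuck and plunger, 0.15 m = fully open at its stop. Starts at 0 to 0.02. Drags with about 2.5 N and stays where left. Tunnel of clear plastic with aluminium edges, 165 mm long, 184 mm wide, flat top 250 mm above the bench; shut, it covers the lathe's y = 27 to -138 mm.
- guard_handle (a point): middle of the round bar of the steel D-handle on top of the guard, 282 mm above the bench. The bar is 10 mm thick, along this point's x axis (across the lathe), 80 mm clear between its legs, with 27 mm free height under it; the guard opens along this point's -y axis.
- plunger (a joint): how far the index plunger is pulled up: 0 = pin seated 9 mm deep in the index ring, 0.014 m = fully out at its stop (pin tip 5 mm above the ring). The spring pulls back with about 6 N at 0 and 15 N fully out; it does not latch.
- plunger_knob (a point): black round knob of the index plunger, 30 mm across; its grip reaches from 8 mm below to 10 mm above this point, which is on its axis, 220 mm above the bench when seated, at the lathe's x = 0, y = -11 mm (over the steel index ring beside the chuck). Moves straight up. Below it a sleeve and nut at most 24 mm across, on a bracket whose top is at 183 mm. Axes parallel to the lathe's.
- chuck_key: steel T-handled chuck key lying on the lathe's baseboard in front of the guard, 75 mm long with a 60 mm cross bar, 11 mm high; origin under its middle; to be left alone
- briar_block: block of dark wood 38 x 55 x 42 mm high on the baseboard in front of the guard; origin under its centre; to be left alone
- wax_tin: flat round steel tin, 46 mm across, 26 mm high, on the baseboard in front of the guard; origin under its centre; to be left alone
- chip_brush: small brush, 150 mm long, lying on the baseboard behind the lathe bed; origin on its underside; to be left alone
- stain_jar: lidded amber glass jar, 72 mm across, 85 mm high, on the bench beside the lathe; origin under its centre; to be left alone
- glass_jar: open glass jar, 72 mm across, 85 mm high, on the bench beside the lathe; origin under its centre; to be left alone
- oil_can: round can, 66 mm across, 120 mm high, on the bench beside the lathe; origin under its centre; to be left alone
- mallet: hammer, 240 mm long, lying on the bench on the right; origin on its underside; to be left alone

How it is judged:
By the outcome, as a careful person would: the job done as asked, in the order asked, and still so for the second after the job is handed in, while the arm keeps its last pose, push and grip.
It also fails if it takes over 43 s, if anything falls off the work surface, if the arm or the gripper's body presses on something with over 40 N, if the wrist force passes 120 N, or if a joint passes its speed limit or range.

## Working session

There is one attempt and no reset: what is moved stays moved. The work goes in short steps, Python scripts to look and compute and a tool call to move; the robot and the scene stay as the last step left them, time stands still between calls to the robot, and variables do not carry over. Pictures are saved under pics/ and viewed, about 8 in all and at most 12, crops included, and the job is handed in when it is done.

Besides the shell and the picture viewer there is one more tool, called after "Call:" as a command line: name --argument value ..., lists and objects as JSON in quotes. servo_tool: Moves the arm, as the interface text tells. Its arguments: {"type":"object","properties":{"deltas":{"type":"array","items":{"type":"number"}},"newtons":{"type":"number"}},"required":["deltas"]}

```bash
mkdir -p pics; python3 - <<'E'
from workcell import env
import cv2,numpy as np
s=env.observe(); print({k:np.round(v,3) for k,v in s.items()}, env.tips_ahead)
ims=[]
for c in ("side","top"):
    im=env.camera(c); ims.append(im)
    for n in ("guard_handle","plunger_knob","lathe","chuck_key","briar_block","wax_tin","stain_jar","glass_jar","oil_can"):
        print(c,n,[(np.round(d['centre'],3),round(d['conf'],2)) for d in env.landmark_of(n,c)[:2]])
for c,i in zip(("side","top"),ims): cv2.imwrite(f"pics/{c}0.png",cv2.resize(i[:,:,::-1],None,fx=1.5,fy=1.5))
print(env.camera_params("side"),env.camera_params("top"),env.camera_params("wrist"))
E
```

```text
{'t': np.float64(0.0), 'joint_pos': array([ 1.167,  0.301,  1.522,  0.   ,  1.321, -0.067]), 'qvel': array([-0.001, -0.001, -0.001, -0.002, -0.001, -0.001]), 'tau': array([-4.0000e-03, -5.4351e+01, -3.6178e+01, -0.0000e+00,  4.0000e-03,
       -0.0000e+00]), 'position': array([0.182, 0.519, 0.253]), 'ee_rot': array([ 0.   ,  0.816,  0.579, -0.001]), 'wrist_force': array([ 1.132, -0.214, -0.782]), 'wrist_torque': array([ 0.012,  0.009, -0.05 ]), 'grip_width': np.float64(1.003)} 0.022
side guard_handle [(array([ 0.532, -0.021,  0.286]), 0.89)]
side plunger_knob []
side lathe [(array([ 0.523,  0.036, -0.   ]), 0.89)]
side chuck_key [(array([ 0.392, -0.016,  0.022]), 0.64)]
side briar_block [(array([ 0.424, -0.143,  0.019]), 0.52)]
side wax_tin [(array([ 0.446, -0.289,  0.015]), 0.69), (array([ 0.704, -0.131,  0.02 ]), 0.44)]
side stain_jar []
side glass_jar [(array([ 0.609, -0.537,  0.005]), 0.78)]
side oil_can [(array([0.57 , 0.44 , 0.001]), 0.61), (array([0.519, 0.034, 0.002]), 0.21)]
top guard_handle [(array([ 0.535, -0.017,  0.278]), 0.66), (array([ 0.525,  0.039, -0.004]), 0.6)]
to
[... 666 characters left out ...]
7,  0.15909434,  1.65267794])} {'fx': 426.4167531885924, 'fy': 426.4167531885924, 'cx': 251.90918978185775, 'cy': 189.5355430192995, 'rvec': array([ 2.12190232, -2.16679133,  0.17188088]), 'tvec': array([-0.03504302,  0.59832803,  1.75604059])} {'fx': 338.24747200234776, 'fy': 338.24747200234776, 'cx': 252.74745491586268, 'cy': 190.20261451764074, 'mount': array([[ 9.99999983e-01,  1.53800101e-04, -1.01760488e-04,
        -1.23542654e-03],
       [-1.14781479e-04,  9.50959277e-01,  3.09316084e-01,
        -7.89109661e-02],
       [ 1.44342925e-04, -3.09316067e-01,  9.50959279e-01,
        -1.19604450e-01],
       [ 0.00000000e+00,  0.00000000e+00,  0.00000000e+00,
         1.00000000e+00]])}
```

View pics/side0.png

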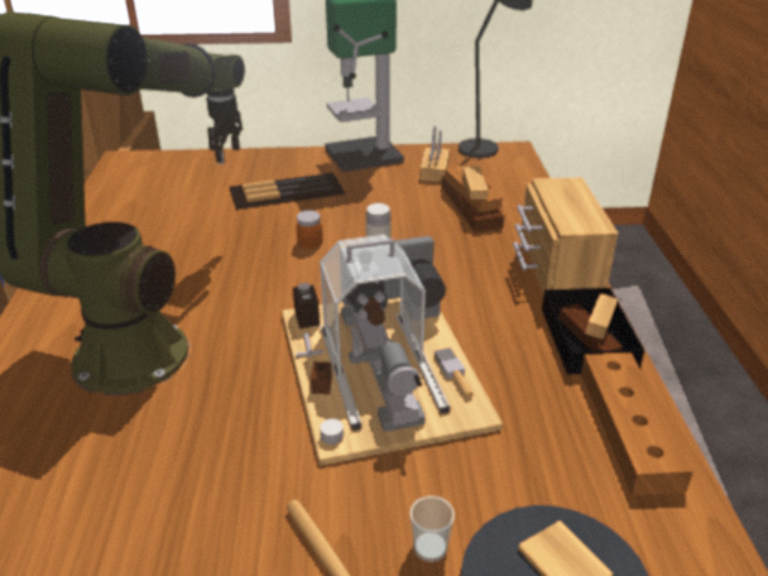

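View pics/top0.png

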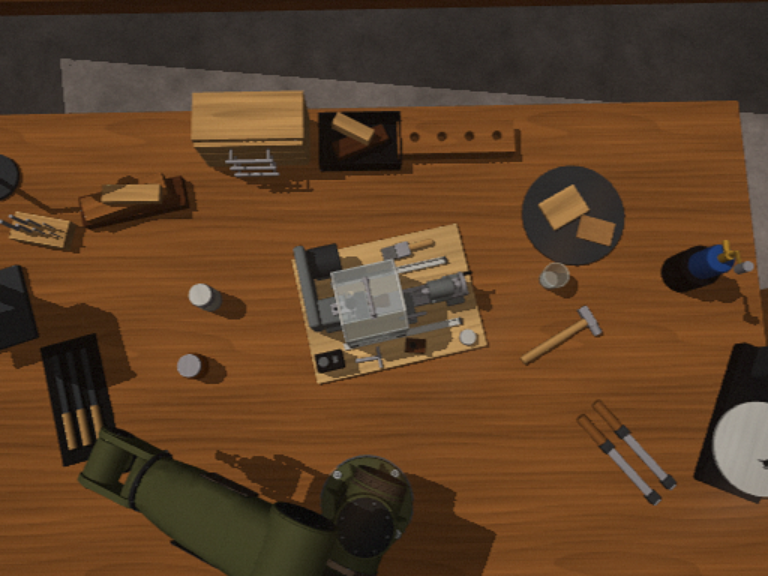

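The side view shows the shut guard with its handle bar at about (368,247) px, with the tailstock end clear. The top view shows the lathe yawed about 12°, handle at about (368,290) px. All three estimates agree, so I move above the handle with the jaws across its bar.

Call:
servo_tool --deltas '[0.01,-0.015,0.055,0,0,10.4,-1,0.03,-0.045,0.03,0,0,10.4,-1,0.033,-0.05,0.02,0,0,10.4,-1,0.033,-0.05,0,0,0,0,-1,0.033,-0.05,0,0,0,0,-1]'

```text
t: 1.62
position: [0.3192, 0.309, 0.3589]
ee_rot: [0.002, 0.627, 0.779, 0.0]
wrist_force: [1.5, 0.4, 1.2]
grip_width: 1.004
```

Call:
servo_tool --deltas '[0.033,-0.05,0,0,0,0,-1,0.033,-0.05,0,0,0,0,-1,0.033,-0.05,0,0,0,0,-1,0.033,-0.05,0,0,0,0,-1,0.033,-0.05,0,0,0,0,-1]'

```text
t: 2.25
position: [0.4877, 0.0496, 0.3603]
ee_rot: [0.003, 0.627, 0.779, 0.002]
wrist_force: [0.6, 0.8, -0.3]
grip_width: 0.993
```

```bash
cat > h.py <<'E'
from workcell import env
import cv2,numpy as np
from scipy.spatial.transform import Rotation as R
def tool():
    s=env.observe(); q=s['ee_rot']; return np.array(s['position']),R.from_quat([q[1],q[2],q[3],q[0]]),s
def cam_pose(name):
    p=env.camera_params(name); K=np.array([[p['fx'],0,p['cx']],[0,p['fy'],p['cy']],[0,0,1]])
    if name=="wrist":
        t,r,_=tool(); M=p['mount']; Rc=r.as_matrix()@M[:3,:3]; c=t+r.as_matrix()@M[:3,3]
    else:
        Rw=R.from_rotvec(p['rvec']).as_matrix(); Rc=Rw.T; c=-Rw.T@p['tvec']
    return K,Rc,c
def hit(name,uv,z):   # pixel -> world point on plane z
    K,Rc,c=cam_pose(name); d=Rc@np.linalg.inv(K)@np.array([*uv,1]); return c+d*(z-c[2])/d[2]
def proj(name,P):
    K,Rc,c=cam_pose(name); q=K@Rc.T@(np.array(P)-c); return q[:2]/q[2]
def show():
    t,r,s=tool(); x=r.as_matrix()[:,0]
    print('t',round(s['t'],2),'pos',np.round(t,4),'yaw',round(np.degrees(np.arctan2(x[1],x[0])),2),'z',np.round(r.as_matrix()[:,2],3),'F',np.round(s['wrist_force'],1),'w',round(s['grip_width'],3),'q',np.round(s['joint_pos'],2))
E
python3 - <<'E'
from h import *
show()
a,b,c,d=[hit("top",np.array(p)/1.5,0.018) for p in ((318,383),(487,346),(459,225),(293,248))]
for p,q in((a,b),(d,c)): v=q-p; print('yaw',np.degrees(np.arctan2(v[0],-v[1])),np.linalg.norm(v))
for p,q in((a,d),(b,c)): v=q-p; print('yaw',np.degrees(np.arctan2(v[1],v[0])),np.linalg.norm(v))
im=env.camera("wrist"); cv2.imwrite("pics/w1.png",cv2.resize(im[:,:,::-1],None,fx=1.5,fy=1.5))
for n in("guard_handle","plunger_knob"): print(n,[(np.round(x['centre'],4),round(x['conf'],2)) for x in env.landmark_of(n,"wrist")[:2]])
E
```

```text
t 2.25 pos [0.4877 0.0496 0.3603] yaw 102.38 z [ 0.007 -0.001 -1.   ] F [ 0.6  0.8 -0.3] w 0.993 q [ 0.03  0.1   1.51 -0.    1.52 -1.76]
yaw 11.030695133111216 0.48635142540270426
yaw 6.915908050896069 0.4855190661016738
yaw 10.17820285869436 0.39274131528367945
yaw 10.428808181715908 0.3578792352750319
guard_handle [(array([ 0.5337, -0.0203,  0.2828]), 0.63)]
plunger_knob []
```

View pics/w1.png

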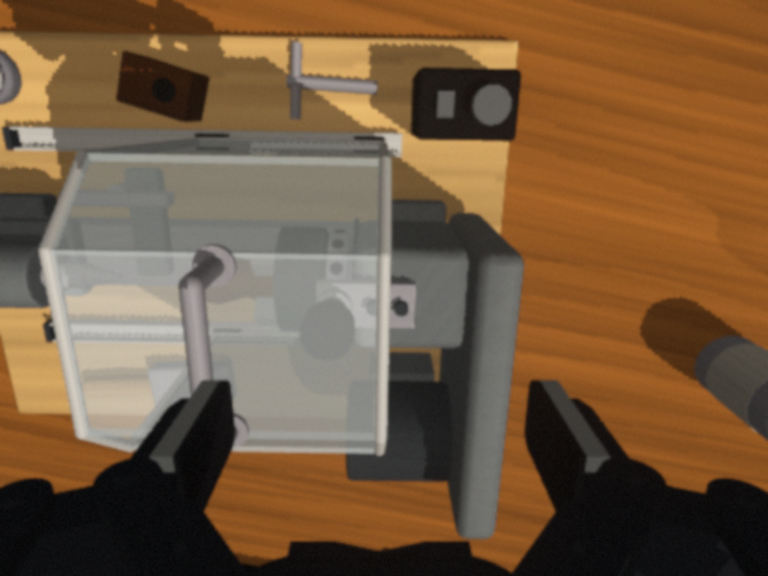

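The wrist view shows the handle bar from (190,280) to about (210,395) px and the black knob through the plastic at about (328,325). The baseboard's front edge (40–500, 37–40) is nearly parallel to the jaw axis.

```bash
python3 - <<'E'
from h import *
f=lambda u,v,z: hit("wrist",(u/1.5,v/1.5),z)
for (p,q,z) in (((60,36),(515,40),.018),((90,253),(380,252),.25),((85,155),(385,150),.19)):
    v=f(*p,z)-f(*q,z); print('yaw',np.degrees(np.arctan2(v[0],-v[1])))
print('bar', f(191,285,.282), f(203,390,.282)); print('knob',f(328,325,.228))
print(proj("wrist",(.5337,-.02,.2825))*1.5)
E
```

```text
yaw 11.699584569286447
yaw 12.412890854791112
yaw 13.106672076963369
bar [ 0.48932354 -0.03027699  0.282     ] [ 0.53681305 -0.02042236  0.282     ]
knob [0.51828439 0.02653459 0.228     ]
[204.33225521 384.59223469]
```

Call:
servo_tool --deltas '[0.023,-0.035,0,0,0,0,-1,0.023,-0.035,0,0,0,0,-1,0,0,-0.03,0,0,0,-1]'

```text
t: 2.78
position: [0.5347, -0.0201, 0.3313]
ee_rot: [0.004, 0.627, 0.779, 0.003]
wrist_force: [0.3, -0.1, -1.6]
grip_width: 0.998
```

```bash
python3 - <<'E'
from h import *
show()
im=env.camera("wrist"); cv2.imwrite("pics/w2.png",im[:,:,::-1])
for n in("guard_handle",): print(n,[(np.round(x['centre'],4),round(x['conf'],2)) for x in env.landmark_of(n,"wrist")[:2]])
E
```

```text
t 2.77 pos [ 0.5347 -0.0201  0.3313] yaw 102.34 z [ 0.01  -0.001 -1.   ] F [ 0.3 -0.1 -1.6] w 0.998 q [-0.11  0.21  1.45  0.    1.47 -1.89]
guard_handle [(array([ 0.5329, -0.0209,  0.2817]), 0.76)]
```

View pics/w2.png

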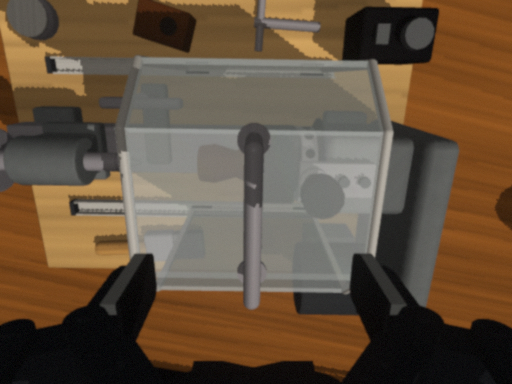

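The bar is centred between the jaws (column ~253). Lower and close gently.

Call:
servo_tool --deltas '[0,0,-0.03,0,0,0,-1,0,0,-0.014,0,0,0,-0.5,0,0,0,0,0,0,1,0,0,0,0,0,0,1,0,0,0,0,0,0,1]' --newtons 25

```text
t: 3.5
position: [0.5333, -0.0158, 0.2887]
ee_rot: [0.004, 0.625, 0.781, 0.002]
wrist_force: [0.8, -4.4, -2.7]
grip_width: 0.144
```

Call:
servo_tool --deltas '[0,0,0,0,0,0,1,0,0,0,0,0,0,1,0,0,0,0,0,0,1]'

```text
t: 3.88
position: [0.5333, -0.0158, 0.2889]
ee_rot: [0.003, 0.625, 0.78, 0.003]
wrist_force: [0.7, -0.2, -1.8]
grip_width: 0.105
```

Call:
servo_tool --deltas '[0.0042,-0.0196,0,0,0,0,1,0.0062,-0.0293,0,0,0,0,1,0.0062,-0.0293,0,0,0,0,1,0.0062,-0.0293,0,0,0,0,1]'

```text
t: 4.38
position: [0.555, -0.123, 0.2888]
ee_rot: [0.0, 0.624, 0.782, 0.003]
wrist_force: [1.5, 4.7, -1.6]
grip_width: 0.101
```

Call:
servo_tool --deltas '[0,0,0,0,0,0,1]'

```text
t: 4.5
position: [0.5553, -0.1248, 0.2889]
ee_rot: [0.001, 0.624, 0.781, 0.003]
wrist_force: [3.0, -1.9, -1.8]
grip_width: 0.105
```

Call:
servo_tool --deltas '[0.0021,-0.0098,0,0,0,0,1,0.0021,-0.0098,0,0,0,0,1,0.0012,-0.006,0,0,0,0,1]'

```text
t: 4.88
position: [0.5605, -0.1501, 0.2889]
ee_rot: [-0.001, 0.624, 0.782, 0.003]
wrist_force: [-1.4, 1.2, -1.3]
grip_width: 0.107
```

Call:
servo_tool --deltas '[0.0012,-0.006,0,0,0,0,1,0.0012,-0.006,0,0,0,0,1]'

```text
t: 5.12
position: [0.563, -0.1626, 0.2888]
ee_rot: [-0.001, 0.624, 0.782, 0.003]
wrist_force: [-2.3, 1.6, -0.5]
grip_width: 0.107
```

Travelled about 0.150 m with no stop force yet; push on gently.

Call:
servo_tool --deltas '[0.0008,-0.004,0,0,0,0,1,0.0008,-0.004,0,0,0,0,1]'

```text
t: 5.38
position: [0.5633, -0.1634, 0.2887]
ee_rot: [-0.009, 0.621, 0.783, 0.007]
wrist_force: [-17.1, 37.4, 6.6]
grip_width: 0.109
```

Call:
servo_tool --deltas '[0.0008,-0.004,0,0,0,0,1,0.0008,-0.004,0,0,0,0,1]'

```text
t: 5.62
position: [0.5634, -0.1634, 0.2887]
ee_rot: [-0.017, 0.619, 0.785, 0.01]
wrist_force: [-14.1, 32.8, 4.8]
grip_width: 0.108
```

```bash
python3 - <<'E'
from h import *
show()
im=env.camera("side"); x=im[110:310,170:350,::-1]; cv2.imwrite("pics/s3.png",cv2.resize(x,None,fx=3,fy=3,interpolation=cv2.INTER_CUBIC))
print([(np.round(x['centre'],4),round(x['conf'],2)) for x in env.landmark_of("guard_handle","side")[:2]])
E
```

```text
t 5.62 pos [ 0.5634 -0.1634  0.2887] yaw 103.53 z [-0.013  0.037 -0.999] F [-14.1  32.8   4.8] w 0.108 q [-0.36  0.37  1.34  0.03  1.45 -2.17]
[(array([ 0.5616, -0.1605,  0.2868]), 0.97), (array([ 0.4237, -0.145 ,  0.0213]), 0.7)]
```

View pics/s3.png

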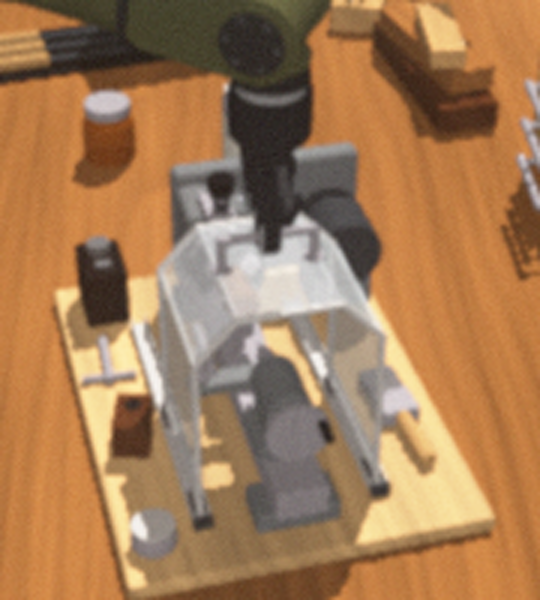

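Wrist force rose to ~37 N with no more motion, so the guard is at its stop; the side view shows it moved to the tailstock and the knob exposed at (220,185). Release and lift.

Call:
servo_tool --deltas '[0,0,0,0,0,0,1,0,0,0,0,0,0,0.5,0,0,0,0,0,0,-0.5,0,0,0,0,0,0,-0.5,0,0,0,0,0,0,-0.5]'

```text
t: 6.35
position: [0.5638, -0.164, 0.2894]
ee_rot: [-0.016, 0.618, 0.786, 0.01]
wrist_force: [0.5, 0.7, -0.0]
grip_width: 0.747
```

Call:
servo_tool --deltas '[0,0,0.02,0,0,0,-0.5,0,0,0.03,-2,-0.7,-1.5,-1,0,0,0.03,0,0,0,-1,-0.01,0.05,0,0,0,0,-1,-0.01,0.05,0,0,0,0,-1]'

```text
t: 6.98
position: [0.5433, -0.0648, 0.3709]
ee_rot: [0.0, 0.631, 0.776, 0.0]
wrist_force: [0.2, 0.9, 0.9]
grip_width: 1.0
```

```bash
python3 - <<'E'
from h import *
show()
im=env.camera("wrist"); cv2.imwrite("pics/w4.png",im[:,:,::-1])
for c in("wrist","side"):
  if c=="side": env.camera(c)
  for n in("guard_handle","plunger_knob"): print(c,n,[(np.round(x['centre'],4),round(x['conf'],2)) for x in env.landmark_of(n,c)[:2]])
print(proj("wrist",(.524,.0275,.230)))
E
```

```text
t 6.97 pos [ 0.5433 -0.0648  0.3709] yaw 101.71 z [ 0.001  0.    -1.   ] F [0.2 0.9 0.9] w 1.0 q [-0.19  0.23  1.34  0.    1.57 -1.96]
wrist guard_handle [(array([ 0.5624, -0.1618,  0.2827]), 0.63), (array([ 0.4215, -0.1464,  0.0176]), 0.24)]
wrist plunger_knob [(array([0.5255, 0.0295, 0.2187]), 0.65)]
side guard_handle [(array([ 0.5638, -0.1582,  0.2871]), 0.8), (array([ 0.6077, -0.5388,  0.0029]), 0.59)]
side plunger_knob [(array([ 0.4247, -0.1445,  0.017 ]), 0.35)]
[373.67696366 183.96288806]
```

View pics/w4.png

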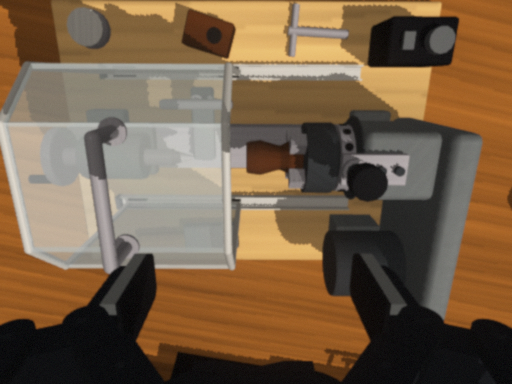

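The guard stays open; the exposed knob is at about (368,180) px. Move over it and look from near.

Call:
servo_tool --deltas '[-0.009,0.046,0,0,0,0,-1,-0.009,0.046,0,0,0,0,-1,0,0,-0.05,0,0,0,-1,0,0,0,0,0,0,-1]'

```text
t: 7.78
position: [0.5264, 0.0239, 0.3189]
ee_rot: [-0.0, 0.634, 0.774, -0.001]
wrist_force: [0.4, 0.0, -0.3]
grip_width: 0.998
```

```bash
python3 - <<'E'
from h import *
show()
im=env.camera("wrist"); cv2.imwrite("pics/w5.png",im[:,:,::-1])
print([(np.round(x['centre'],4),round(x['conf'],2)) for x in env.landmark_of("plunger_knob","wrist")[:2]])
m=env.masks_of("plunger_knob","wrist")
if m:
    v,u=np.nonzero(m[0]['pixels']); print(m[0]['conf'],u.min(),u.max(),v.min(),v.max())
print(proj("wrist",(.524,.0275,.230)),hit("wrist",(253,190),.23))
E
```

```text
t 7.78 pos [0.5264 0.0239 0.3189] yaw 101.37 z [-0.001 -0.    -1.   ] F [ 0.4  0.  -0.3] w 0.998 q [-0.02  0.21  1.49 -0.    1.45 -1.79]
[(array([0.5271, 0.0256, 0.2178]), 0.56)]
0.78 238 280 178 225
[261.54092962 199.58686526] [0.51850192 0.02056578 0.23      ]
```

View pics/w5.png

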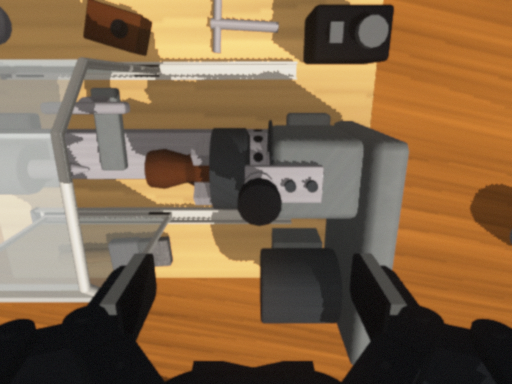

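Knob centred at about (259,202) px, i.e. (0.526, 0.026). Descend around it and grip.

Call:
servo_tool --deltas '[0,0.0024,-0.04,0,0,0.6,-1,0,0,-0.04,0,0,0,-1,0,0,-0.02,0,0,0,-1,0,0,0,0,0,0,-0.2]' --newtons 25

```text
t: 8.43
position: [0.5311, 0.0235, 0.2288]
ee_rot: [0.008, 0.631, 0.776, 0.006]
wrist_force: [0.3, -0.3, -0.0]
grip_width: 0.817
```

Call:
servo_tool --deltas '[0,0,0,0,0,0,0,0,0,0,0,0,0,0.1]'

```text
t: 8.68
position: [0.5318, 0.0245, 0.2319]
ee_rot: [0.007, 0.631, 0.775, 0.008]
wrist_force: [-5.1, 15.3, -6.1]
grip_width: 0.452
```

Call:
servo_tool --deltas '[0,0,0,0,0,0,1,0,0,0,0,0,0,1,0,0,0,0,0,0,1]'

```text
t: 9.05
position: [0.5309, 0.0292, 0.2336]
ee_rot: [0.004, 0.63, 0.776, 0.01]
wrist_force: [0.8, -2.5, -7.2]
grip_width: 0.338
```

The descent lagged and drifted (TCP z 0.234, too high on the knob; x 5 mm off). Open, correct, regrip.

Call:
servo_tool --deltas '[0,0,0,0,0,0,0,0,0,0,0,0,0,-0.3,0,0,0,0,0,0,-0.3]'

```text
t: 9.43
position: [0.5316, 0.0289, 0.2355]
ee_rot: [0.005, 0.631, 0.776, 0.011]
wrist_force: [-0.2, 0.4, 0.6]
grip_width: 0.651
```

```bash
python3 - <<'E'
from h import *
show()
im=env.camera("wrist"); cv2.imwrite("pics/w6.png",im[:,:,::-1])
print([(np.round(x['centre'],4),round(x['conf'],2)) for x in env.landmark_of("plunger_knob","wrist")[:2]])
print(proj("wrist",(.526,.0265,.230)))
E
```

```text
t 9.43 pos [0.5316 0.0289 0.2355] yaw 101.81 z [ 0.023  0.011 -1.   ] F [-0.2  0.4  0.6] w 0.651 q [-0.02  0.26  1.61  0.01  1.25 -1.8 ]
[(array([0.527 , 0.0264, 0.219 ]), 0.62)]
[252.80924134 265.23982952]
```

View pics/w6.png

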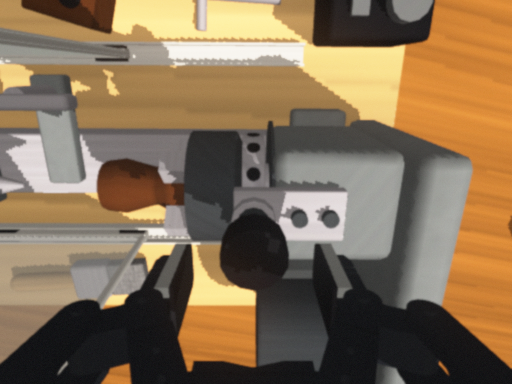

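Knob at (254,250) px sits between the half-open jaws. Correct pose in two small steps.

Call:
servo_tool --deltas '[-0.005,-0.002,-0.01,-0.6,1.3,0.2,-0.3,0,0,-0.006,0,0,0,-0.3,0,0,0,0,0,0,-0.3]'

```text
t: 9.9
position: [0.526, 0.0268, 0.2178]
ee_rot: [-0.001, 0.629, 0.777, -0.001]
wrist_force: [-0.6, 0.1, 0.9]
grip_width: 0.647
```

Call:
servo_tool --deltas '[0,0,0.001,0,0,0,0.1,0,0,0,0,0,0,0.3,0,0,0,0,0,0,1,0,0,0,0,0,0,1]' --newtons 30

```text
t: 10.4
position: [0.5258, 0.0282, 0.2193]
ee_rot: [-0.002, 0.629, 0.778, -0.0]
wrist_force: [-0.1, -0.8, -1.6]
grip_width: 0.339
```

Call:
servo_tool --deltas '[0,0,0,0,0,0,1,0,0,0,0,0,0,1,0,0,0,0,0,0,1]' --newtons 100

```text
t: 10.78
position: [0.5258, 0.0282, 0.2195]
ee_rot: [-0.002, 0.629, 0.777, 0.0]
wrist_force: [-0.6, 1.4, 0.1]
grip_width: 0.321
```

Firm, centred grip. Pull up.

Call:
servo_tool --deltas '[0,0,0.005,0,0,0,1,0,0,0.005,0,0,0,1]'

```text
t: 11.02
position: [0.5257, 0.0282, 0.2284]
ee_rot: [-0.003, 0.629, 0.777, -0.0]
wrist_force: [6.0, 1.2, -13.4]
grip_width: 0.316
```

Call:
servo_tool --deltas '[0,0,0.003,0,0,0,1,0,0,0.003,0,0,0,1]'

```text
t: 11.28
position: [0.5257, 0.0282, 0.2332]
ee_rot: [-0.003, 0.629, 0.777, -0.001]
wrist_force: [7.5, 1.2, -16.2]
grip_width: 0.317
```

Call:
servo_tool --deltas '[0,0,0.002,0,0,0,1,0,0,0.002,0,0,0,1]'

```text
t: 11.52
position: [0.5256, 0.0282, 0.2338]
ee_rot: [-0.005, 0.629, 0.777, -0.002]
wrist_force: [14.9, 1.1, -29.4]
grip_width: 0.318
```

Call:
servo_tool --deltas '[0,0,0.002,0,0,0,1]'

```text
t: 11.65
position: [0.5256, 0.0282, 0.2337]
ee_rot: [-0.005, 0.629, 0.777, -0.002]
wrist_force: [13.8, 1.5, -25.5]
grip_width: 0.321
```

```bash
python3 - <<'E'
from h import *
show()
im=env.camera("wrist"); cv2.imwrite("pics/w7.png",im[:,:,::-1])
print([(np.round(x['centre'],4),round(x['conf'],2)) for x in env.landmark_of("plunger_knob","wrist")[:2]])
env.camera("side"); print([(np.round(x['centre'],4),round(x['conf'],2)) for x in env.landmark_of("guard_handle","side")[:2]])
show()
E
```

```text
t 11.65 pos [0.5256 0.0282 0.2337] yaw 102.04 z [-0.011  0.003 -1.   ] F [ 13.8   1.5 -25.5] w 0.321 q [-0.02  0.27  1.61  0.    1.28 -1.8 ]
[(array([0.5263, 0.0261, 0.2321]), 0.62)]
[(array([0.5214, 0.0266, 0.2316]), 0.59), (array([ 0.5604, -0.16  ,  0.2842]), 0.57)]
t 11.85 pos [0.5256 0.0282 0.2337] yaw 102.04 z [-0.011  0.003 -1.   ] F [ 13.5   1.6 -26.1] w 0.316 q [-0.02  0.27  1.61  0.    1.28 -1.8 ]
```

View pics/w7.png

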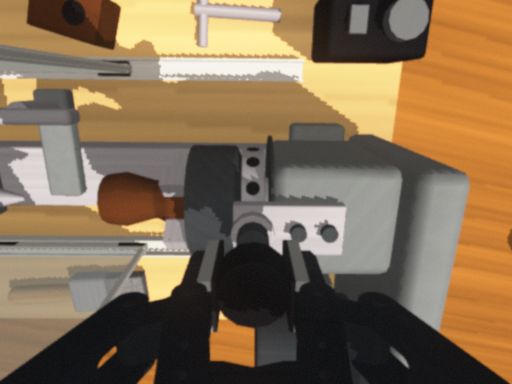

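The knob is gripped at (253,285) px with its shaft exposed. It has risen 14 mm, and the force jump shows it is at the stop and steady.

```bash
python3 -c "
from workcell import env
print(env.sign_off())"
```

```text
the job is handed in; nothing more can be done
None
```

The guard is open at its stop by the tailstock. The plunger is pulled fully up, and the arm is still gripping the knob (100 N grip set). I handed it in at about 11.9 s.

- **Guard:** it slid about 0.15 m. Then the wrist force jumped to about 37 N with no more movement, which is the stop. After I let go, the cameras still put the handle at the open position, about (0.562, -0.160).
- **Plunger:** the first grip was too high on the knob, because the descent fell short and drifted, so I opened, re-centred and gripped again. The knob then rose 14.2 mm by the arm's reading. The wrist camera's estimate of knob height went from 0.218 to 0.232 m. The downward force went from 16 N to about 26 N at the stop and stayed steady there, with no slip seen.
- **Off or uncertain:**
  - Both pushes against the stops put some side force on the wrist (about 14 N at the plunger) and tilted the tool slightly.
  - That first high grip met about 7 N downward, so it may have lifted the knob slightly before I released it.
  - The side camera's best match for the guard handle at the end was wrongly on the knob; its second match was the handle, still open.
- **Other things on the bench:** I saw nothing moved in the pictures I took, but I did not measure each item again at the end.

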